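Click the drive's selector to speed five and start it

TASK

Set the demonstration drive to speed five and start it: with a fingertip push the lever of the rotary selector round, click by click, until it rests at the fifth mark (the shortest mark is one, counting clockwise), then press the round start button beside it all the way down and let it come up again. Do not press the button before the selector is at five. Only push and press: never take the lever between the fingers, and leave the parts standing on and around the box where they are.

Things in the scene. Friction and masses are not known exactly. Their poses are not given: they have to be found in the camera images.
- control_box: grey control box of the demonstration drive, fixed to the table, 150 (x) x 230 (y) mm, flat top 85 mm above the table. Origin: centre of its underside; own +x points away from its front, +y to its left, z up. On top, left half: the rotary selector; right half: the start button, axis at (-20, -75) mm from the origin.
- selector_axis (a point): point on the box top (85 mm above the table) on the vertical axis of the selector, at (-5, +45) mm from the box origin, axes as the box's. Seven raised black marks lie round it, starting 55 mm out, 30 degrees apart, each longer than the last going clockwise seen from above: speeds one to seven. The fourth is straight to the far side (+x), the seventh (17 mm long) to the right (-y).
- first_mark (a point): the first and shortest mark (5 mm long, 5 mm wide), speed one, 57 mm straight to the box's left (+y) of the selector's axis; count clockwise from it
- selector (a joint): angle of the selector, rad, growing clockwise seen from above: 0 at speed one (lever to box +y), pi/6 (30 degrees) a click, pi at speed seven; end stops just beyond. It starts somewhere from speed one to three and stays in each click. Crossing the crest half way between clicks takes about 2 N sideways on the lever; then it jumps forward by itself into the next click.
- selector_tip (a point): top face of the selector's lever, 42 mm from the axis and 30 mm above the box top; its own +y points outward along the lever. The black lever is an upright rib 12 mm thick, from the axis to a rounded nose 50 mm out; its lower edge is 8 mm above the box top beyond the hub (radius 24 mm at the foot, 13 mm above). A thin bright line on top is the pointer.
- start_button (a joint): how far the start button is pressed in, m: 0 up, 0.006 fully down (about 5 N); springs back up when let go
- start_button_top (a point): centre of the top of the round grey start button (22 mm across, in a black collar 38 mm across); when up it stands 22 mm above the box top and 10 mm above its collar
- sleeve_roller: ground steel sleeve, 24 mm across, 35 mm high, standing on end on the control box near its front edge; bystander. Origin: centre of its underside.
- needle_bearing_1: small bright needle bearing, 25 mm across, 14 mm high, lying on the control box near its far right corner; bystander. Origin: centre of its underside.
- grease_tin: grease tin with white lid, 54 mm across, 48 mm high, on the table to the left of the box; bystander. Origin: centre of its underside.
- bush_1: tan flanged bush, 36 mm across, 22 mm high, on the table to the left of the box; bystander. Origin: centre of its underside.
- thrust_bearing: black thrust bearing, 62 mm across, 15 mm high, lying on the table to the left of the box; bystander. Origin: centre of its underside.

How it is judged (in metres and radians):
On the way, in this order (a step that is already met when the one before it is completed fails the run):
1. the selector rests at speed five (value of joint selector between 1.9744 and 2.2144 rad and velocity of joint selector between -0.1 and 0.1 rad/s), for 0.2 s.
2. the start button is pressed fully down with the selector at five (value of joint selector between 1.9744 and 2.2144 rad and value of joint start_button above 0.005 m), for 0.05 s.
At the end, for the whole second after the job is handed in: The selector rests within 0.12 rad (7 degrees) of speed five (joint value 2.094), and the start button, pressed at least 5 mm after that, is up again (within 1 mm) (value of joint selector between 1.9744 and 2.2144 rad and velocity of joint selector between -0.05 and 0.05 rad/s and value of joint start_button below 0.001 m); the robot touches nothing.
It fails at once if the start button is pressed while the selector is not at speed five (value of joint start_button above 0.002 m and not (value of joint selector between 1.9444 and 2.2444 rad)).
It fails at once if the selector's lever is taken between the fingers (x of the grasp point in the frame of selector_tip between -0.005 and 0.005 m and y of the grasp point in the frame of selector_tip between -0.045 and 0.012 m and z of the grasp point in the frame of selector_tip below 0.012 m).
It fails at once if a bystander is lifted or pushed more than 15 mm (distance of any of sleeve_roller, needle_bearing_1, grease_tin, bush_1, thrust_bearing from where it was at the start of the episode above 0.015 m).
It also fails if it takes over 51 s, if anything falls off the work surface, if the arm or the gripper's body presses on something with over 40 N, if the wrist force passes 120 N, or if a joint passes its speed limit or range.

ROBOT

A 6-joint arm with a two-finger parallel gripper is mounted at the origin on a cart in front of the work surface, level with it; the furniture and walls round the work are solid. World frame = base frame: x ahead of the robot, y to its left, z up, the work surface at z = 0. Lengths are in mm, angles in degrees, forces in N, time in s.
With the tool pointing down it reaches from about 375 to 975 mm from the base axis. Payload 3.8 kg.
Tool frame: the origin (TCP) lies at the very end of the fingers, on their centre line; the grasp point (between the pads) lies 19 mm behind it; z points along the fingers, y is the line along which they close (so a half turn about z gives the same grasp; the last joint's range is limited). The gripper opens to 85 mm and grips with 20 to 120 N. Pads are 22 mm wide; open, the fingers measure 114 mm over their backs; the gripper's body (76 mm by 85 mm) begins 54 mm behind the grasp point. The pads swing forward as they close: fully open they stand 13 mm farther back than shut.
Start: joints at [-66.629, 15.12, 91.902, -0, 72.978, -2.114], TCP at [290.431, -609.317, 231.28] pointing down, gripper open.
Joint ranges: [-150.88, 150.88], [-54.13, 125.18], [17.81, 147.31], [-75.09, 255.09], [0, 152.58], [-146.25, 146.25]. Speed limits (degrees/s): [147.25, 147.25, 180, 180, 180, 180].

INTERFACE

Orientations are given as [roll, pitch, yaw] about the fixed x, y, z axes, in that order (R = Rz(yaw) Ry(pitch) Rx(roll)).
In Python, from workcell import bot gives the robot as it stands.
- The arm moves only by the tool carry_out, never from a script. Its argument "targets" is a list of rows, each a list of 7 numbers: the shift along the world's x, y, z in m, then the turn, a rotation vector about the world's x, y, z in degrees, then the opening, from 0 (shut) to 1 (fully open). A call has 1 to 8 rows; each row is the pose to reach, as a shift and turn from the pose commanded when the call began; what a row does not reach only later rows make up. A row lasts 1/8 s, in which the tool goes at most 62.5 mm and 10.7 degrees, less where a joint would pass 70% of its speed; a pose out of reach is approached as far as the arm can. A call with a gripper value outside its range is refused whole. The fingers move at their own pace and stop on an object; the grip force is fixed at half the most. Time passes only in rows, so rows that repeat a pose let the fingers close. It gives the time, the measured TCP pose, the force, the opening and the grip force at its end, in the units of the state.
- bot.read_state(): the state, without advancing time (a new reading comes with each control period).
- bot.camera(name): name is "scene" or "top"; returns the picture (420x560x3 uint8, red, green, blue); there is no depth.
- bot.camera_params(name): a dict with "K" (3x3 intrinsics, pixels), "world_to_cam" (4x4, takes a point from world to camera coordinates). Camera axes: x right, y down, z forward; pixel columns grow to the right and rows downward; lengths in mm; the calibration is good to about 2 mm. A picture is of the moment at which its call begins. camera_params takes no time and is no camera call.
- bot.finish_job(): hands the job in; it is judged then, once.
The state is a dict: "time": time; "qpos": joint angles; "qd": joint speeds; "joint_efforts": joint torques, N m; "tcp_pos": TCP position; "ee_rot": TCP orientation; "contact_force": force on the tool from outside, world axes, zero at the start; "ft_torque": the same for the moment, N m; "width": opening from 0.0 (shut) to 1.0 (fully open); "grasp_force": force on a finger pad.
Only numpy, scipy, OpenCV 4.12 (cv2) and the standard library are available. Lean on these libraries where they do the work, as an engineer would, in place of code of your own. Each camera call takes 0.05 s, during which the arm holds its last target. There are 200 camera calls.

## Working session

There is one attempt and no reset: what is moved stays moved. The work goes in short steps, Python scripts to look and compute and a tool call to move; the robot and the scene stay as the last step left them, time stands still between calls to the robot, and variables do not carry over. Pictures are saved under pics/ and viewed, at most 10 in all, crops included, and the job is handed in when it is done.

Besides the shell and the picture viewer there is one more tool, called after "Call:" as name([rows], argument=value, ...), one row to a line, values as JSON. carry_out: Moves the arm, as the interface text tells. Its arguments: {"type":"object","properties":{"targets":{"type":"array","items":{"type":"array","items":{"type":"number"}}}},"required":["targets"]}

```bash
mkdir -p pics; python3 - <<'E'
from workcell import bot
import cv2,numpy as np
for n in ("scene","top"):
    im=bot.camera(n); cv2.imwrite(f"pics/{n}0.png",im[:,:,::-1]); p=bot.camera_params(n)
    print(n,np.round(p["K"],1).tolist(),np.round(p["world_to_cam"],3).tolist())
s=bot.read_state(); print(s)
E
```

```text
scene [[402.3, 0.0, 273.2], [0.0, 402.3, 207.9], [0.0, 0.0, 1.0]] [[0.9, -0.435, -0.017, -579.427], [-0.209, -0.397, -0.894, 105.962], [0.382, 0.808, -0.448, 890.105], [0.0, 0.0, 0.0, 1.0]]
top [[476.7, 0.0, 280.6], [0.0, 476.7, 201.1], [0.0, 0.0, 1.0]] [[0.01, -1.0, -0.027, -219.993], [-0.992, -0.006, -0.129, 529.231], [0.129, 0.028, -0.991, 886.431], [0.0, 0.0, 0.0, 1.0]]
{'time': 0.1, 'qpos': array([-6.66304480e+01,  1.51667567e+01,  9.19763920e+01, -4.29529893e-04,
        7.29782713e+01, -2.11493680e+00]), 'qd': array([-0.09638166, -0.19538208, -0.27635906,  0.02344587, -0.0836076 ,
        0.03486396]), 'joint_efforts': array([ 1.50329065e-04, -5.16706467e+01, -3.68589807e+01, -1.01823787e-04,
        6.31393574e-03, -1.92720267e-05]), 'tcp_pos': array([ 290.14413517, -608.69444206,  230.036097  ]), 'ee_rot': array([-1.79878648e+02, -4.07074299e-03,  2.54846106e+01]), 'contact_force': array([ 0.8260364 , -0.34929575, -0.26209695]), 'ft_torque': array([-0.04427768, -0.02139909,  0.03368838]), 'grasp_force': 0.0, 'width': 1.0029777981485193}
```

View pics/top0.png

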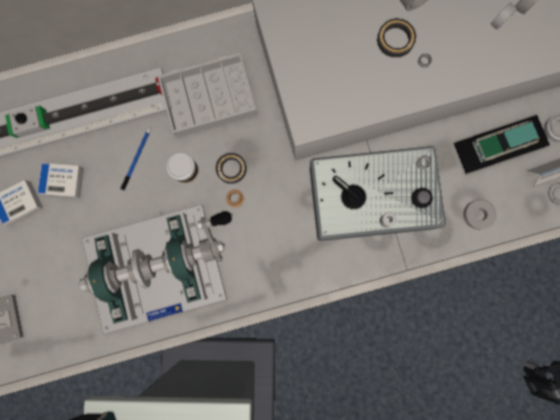

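View pics/scene0.png

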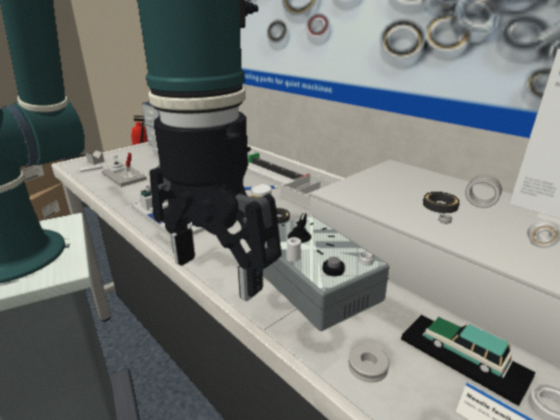

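The top view shows the box at about columns 312–443, rows 148–240. The lever hub is at (352,196), its nose at (336,180), the button at (422,197), the sleeve at (388,220) and the needle bearing at (423,162). In the scene view the gripper hides part of the box.

```bash
cat > h.py <<'E'
from workcell import bot
import cv2,numpy as np
def ray(n,uv,z):
    p=bot.camera_params(n);K=np.array(p["K"]);T=np.array(p["world_to_cam"]);R=T[:3,:3];c=-R.T@T[:3,3]
    d=R.T@np.linalg.inv(K)@np.array([uv[0],uv[1],1.]); return (c+d*(z-c[2])/d[2])[:3]
def proj(n,P):
    p=bot.camera_params(n);T=np.array(p["world_to_cam"]);q=np.array(p["K"])@(T[:3,:3]@np.array(P)+T[:3,3]);return q[:2]/q[2]
E
python3 - <<'E'
from h import *
im=cv2.imread("pics/top0.png"); x0,y0=300,135
c=im[y0:255,x0:460]; g=cv2.cvtColor(c,cv2.COLOR_BGR2GRAY)
cv2.imwrite("pics/crop0.png",cv2.resize(c,None,fx=5,fy=5,interpolation=cv2.INTER_CUBIC)[:600,:800])
m=(g<60).astype(np.uint8)
n,l,st,ce=cv2.connectedComponentsWithStats(m)
for i in range(1,n):
    if st[i,4]>3: 
        uv=ce[i]+[x0,y0]; print(st[i].tolist(),uv.round(1),ray("top",uv,86).round(0))
E
```

```text
[155, 6, 5, 16, 51] [457.6 147.2] [ 625. -538.   86.]
[34, 43, 31, 30, 441] [352.1 195.6] [ 535. -346.   86.]
[112, 53, 20, 20, 179] [420.1 198. ] [ 531. -468.   86.]
```

View pics/crop0.png

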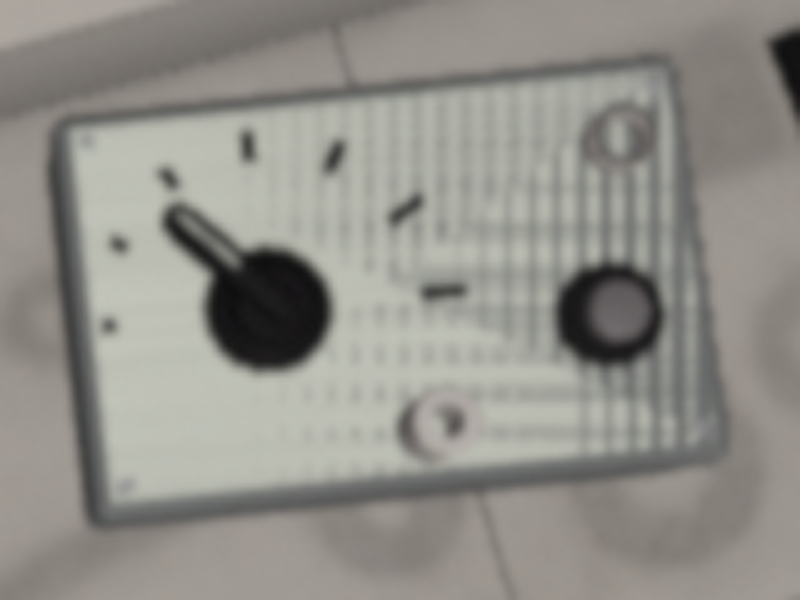

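The crop (5x, offset 300,135) shows the seven marks: 1 at (109,325), 2 (119,243), 3 (168,177), 4 (247,146), 5 (334,156), 6 (405,209), 7 (444,291). The lever points at mark 3, and the button top is at (617,310).

```bash
python3 - <<'E'
from h import *
px=np.array([[109,325],[119,243],[168,177],[247,146],[334,156],[405,209],[444,291]])/5+[299.9,134.9]
W=np.array([ray("top",p,86)[:2] for p in px])
r=55+(5+2*np.arange(7))/2; a=np.pi/2-np.arange(7)*np.pi/6
L=np.c_[r*np.cos(a),r*np.sin(a)]
Lc=L-L.mean(0);Wc=W-W.mean(0)
psi=np.arctan2((Lc[:,0]*Wc[:,1]-Lc[:,1]*Wc[:,0]).sum(),(Lc*Wc).sum())
R=np.array([[np.cos(psi),-np.sin(psi)],[np.sin(psi),np.cos(psi)]]);A=W.mean(0)-R@L.mean(0)
print("axis",A,"psi",np.degrees(psi));print("res",(W-A-L@R.T).round(1).tolist())
bt=ray("top",np.array([617,310])/5+[299.9,134.9],107);print("button seen",bt,"pred",A+R@[-15,-120])
print("tip dir", (R.T@(ray("top",np.array([178,213])/5+[299.9,134.9],115)[:2]-A)))
for n,p,z in(("sleeve",(445,423),120),("needle",(620,135),99)):
  w=ray("top",np.array(p)/5+[299.9,134.9],z)[:2];print(n,w,R.T@(w-A))
for k in range(1,8):
  b=psi+np.pi/2-(k-1)*np.pi/6;print(k,(A+42*np.array([np.cos(b),np.sin(b)])).round(1))
for p in [(255,0),(293,150),(305,155)]: print("shelf",ray("top",p,100))
s=bot.read_state();print(s["tcp_pos"],s["ee_rot"])
E
```

```text
axis [ 532.85746546 -348.42666266] psi 6.260828003872448
res [[0.0, -0.2], [0.2, -0.2], [0.2, 0.3], [-0.3, 0.2], [-0.0, 0.0], [-0.1, 0.3], [-0.0, -0.4]]
button seen [ 530.26026832 -467.95535426  107.        ] pred [ 531.03349734 -469.34677323]
tip dir [33.27298234 31.050166  ]
sleeve [ 488.85062552 -404.6447269 ] [-49.87521802 -51.08361122]
needle [ 594.53687623 -472.98789003] [  47.7275476  -130.54474435]
1 [ 528.3 -306.7]
2 [ 549.8 -310. ]
3 [ 566.7 -323.6]
4 [ 574.6 -343.8]
5 [ 571.3 -365.3]
6 [ 557.7 -382.3]
7 [ 537.4 -390.2]
shelf [ 904.29086984 -165.5081234   100.        ]
shelf [ 615.22061345 -239.05338429  100.        ]
shelf [ 606.09214777 -260.7069813   100.        ]
[ 290.14413517 -608.69444206  230.036097  ] [-1.79878648e+02 -4.07074299e-03  2.54846106e+01]
```

```bash
python3 - <<'E'
from h import *
A=np.array([532.9,-348.4]);psi=np.radians(6.26)
for z in (115,93):
 for d in (30,45,50,60):
  for r in (0,25,50):
   b=psi+np.pi/2-np.radians(d);P=[*(A+r*np.array([np.cos(b),np.sin(b)])),z]
   print(z,d,r,((proj("top",P)-[299.9,134.9])*5).round(0),((proj("scene",P))).round(0))
im=cv2.imread("pics/top0.png")[165:215,325:380]; cv2.imwrite("pics/crop1.png",cv2.resize(im,None,fx=11,fy=11,interpolation=cv2.INTER_CUBIC))
im=cv2.imread("pics/scene0.png")[195:295,260:390]; cv2.imwrite("pics/crop2.png",cv2.resize(im,None,fx=6,fy=6,interpolation=cv2.INTER_CUBIC))
E
```

```text
115 30 0 [278. 297.] [300. 224.]
115 30 25 [211. 268.] [298. 218.]
115 30 50 [146. 240.] [297. 212.]
115 45 0 [278. 297.] [300. 224.]
115 45 25 [221. 253.] [302. 218.]
115 45 50 [165. 208.] [304. 212.]
115 50 0 [278. 297.] [300. 224.]
115 50 25 [225. 248.] [303. 218.]
115 50 50 [173. 199.] [306. 212.]
115 60 0 [278. 297.] [300. 224.]
115 60 25 [235. 240.] [305. 218.]
115 60 50 [192. 183.] [310. 213.]
93 30 0 [270. 306.] [299. 234.]
93 30 25 [205. 278.] [298. 228.]
93 30 50 [141. 250.] [297. 222.]
93 45 0 [270. 306.] [299. 234.]
93 45 25 [215. 263.] [302. 228.]
93 45 50 [160. 219.] [304. 222.]
93 50 0 [270. 306.] [299. 234.]
93 50 25 [219. 258.] [303. 228.]
93 50 50 [168. 210.] [306. 222.]
93 60 0 [270. 306.] [299. 234.]
93 60 25 [228. 250.] [305. 228.]
93 60 50 [186. 195.] [310. 223.]
```

View pics/crop1.png

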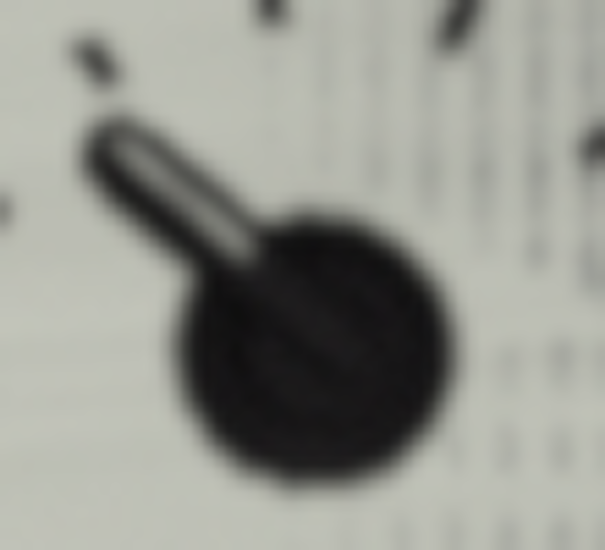

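View pics/crop2.png

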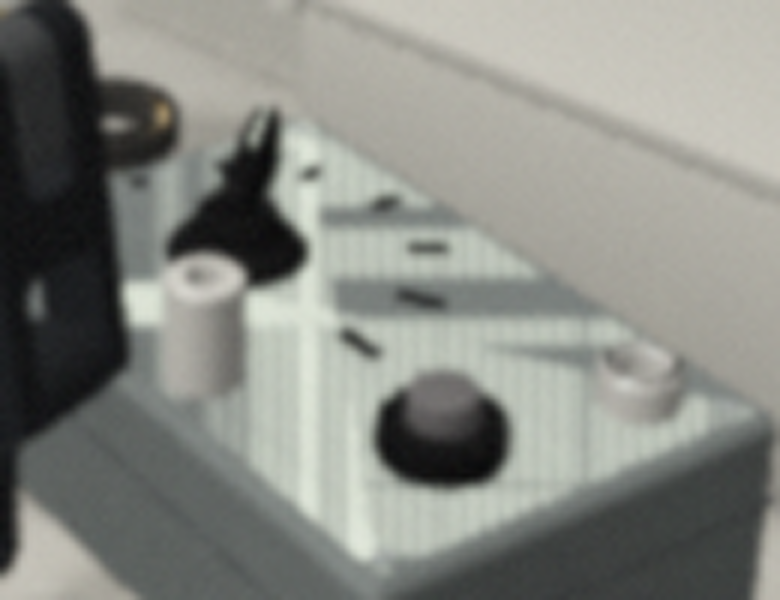

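The zoomed crops put the lever nose near (335,178) in the top view and (304,213) in the scene view. Both give about 48°, so it is closer to mark 3 and possibly still settling. I'll work out the approach and check the shelf height.

```bash
cat >> h.py <<'E'
A=np.array([532.9,-348.4]);PSI=6.26
def pose(th,gap,r=42):
    "tcp xy and yaw to stand 'gap' mm behind the lever at angle th (deg), tool -x pushing clockwise"
    b=np.radians(PSI+90-th);er=np.array([np.cos(b),np.sin(b)]);et=np.array([er[1],-er[0]])
    return (A+r*er-(17+gap)*et).round(1),round(PSI+90-th+90,1)
E
python3 - <<'E'
from h import *
for z in (60,100,140,180,220): print(z,[proj("scene",ray("top",p,z)).round(0).tolist() for p in((300,137),(400,112))])
for t,g in((48,15),(48,0),(60,0),(80,0),(85,0),(95,0),(105,0),(110,0),(100,0)): print(t,g,pose(t,g))
im=bot.camera("top")[160:220,320:400]; cv2.imwrite("pics/crop3.png",cv2.resize(im[:,:,::-1],None,fx=8,fy=8,interpolation=cv2.INTER_CUBIC))
E
```

```text
60 [[324.0, 215.0], [399.0, 250.0]]
100 [[320.0, 200.0], [393.0, 232.0]]
140 [[317.0, 184.0], [386.0, 212.0]]
180 [[313.0, 168.0], [380.0, 192.0]]
220 [[309.0, 150.0], [373.0, 171.0]]
48 15 (array([ 537. , -295.8]), 138.3)
48 0 (array([ 548.2, -305.7]), 138.3)
60 0 (array([ 556.7, -309.9]), 126.3)
80 0 (array([ 568.5, -320.3]), 106.3)
85 0 (array([ 570.8, -323.5]), 101.3)
95 0 (array([ 574.5, -330.5]), 91.3)
105 0 (array([ 577., -338.]), 81.3)
110 0 (array([ 577.7, -341.9]), 76.3)
100 0 (array([ 575.9, -334.2]), 86.3)
```

Call:
carry_out([
  [0.03, 0.04, 0, 0, 0, 10, 0],
  [0.07, 0.09, 0, 0, 0, 20, 0],
  [0.11, 0.14, 0, 0, 0, 30, 0],
  [0.15, 0.19, 0, 0, 0, 40, 0],
  [0.19, 0.24, 0, 0, 0, 50, 0],
  [0.22, 0.28, 0, 0, 0, 60, 0],
  [0.24, 0.31, 0, 0, 0, 70, 0],
  [0.245, 0.315, 0, 0, 0, 80, 0],
])

```text
time: 1.15
tcp_pos: [536.6, -291.6, 230.9]
ee_rot: [-180.0, -0.1, 106.0]
contact_force: [0.2, -0.4, 0.1]
width: 0.003
grasp_force: 0.0
```

Call:
carry_out([
  [0, 0, -0.03, 0, 0, 10, 0],
  [0, 0, -0.05, 0, 0, 20, 0],
  [0, 0, -0.07, 0, 0, 30, 0],
  [0, 0, -0.09, 0, 0, 33, 0],
  [0, 0, -0.1, 0, 0, 33, 0],
  [0, 0, -0.1, 0, 0, 33, 0],
])

```text
time: 1.9
tcp_pos: [534.7, -293.9, 130.3]
ee_rot: [-180.0, -0.1, 138.4]
contact_force: [-0.5, 0.7, -0.3]
width: 0.003
grasp_force: 0.0
```

```bash
python3 - <<'E'
from h import *
s=bot.read_state();print(s["time"],s["tcp_pos"],s["ee_rot"],s["contact_force"],s["width"],s["qpos"])
im=bot.camera("top")[150:240,300:420]; cv2.imwrite("pics/a1.png",cv2.resize(im[:,:,::-1],None,fx=6,fy=6,interpolation=cv2.INTER_CUBIC))
im=bot.camera("scene")[120:270,220:400]; cv2.imwrite("pics/a2.png",cv2.resize(im[:,:,::-1],None,fx=4,fy=4,interpolation=cv2.INTER_CUBIC))
E
```

```text
1.9 [ 534.7430541  -293.91972383  130.26383393] [-1.79976711e+02 -1.21435781e-01  1.38432469e+02] [-0.50168348  0.66808601 -0.31537846] 0.002740830157878341 [-3.11334217e+01  1.29048354e+01  1.05769118e+02 -1.03725131e-03
  6.14496915e+01 -7.95654189e+01]
```

View pics/a2.png

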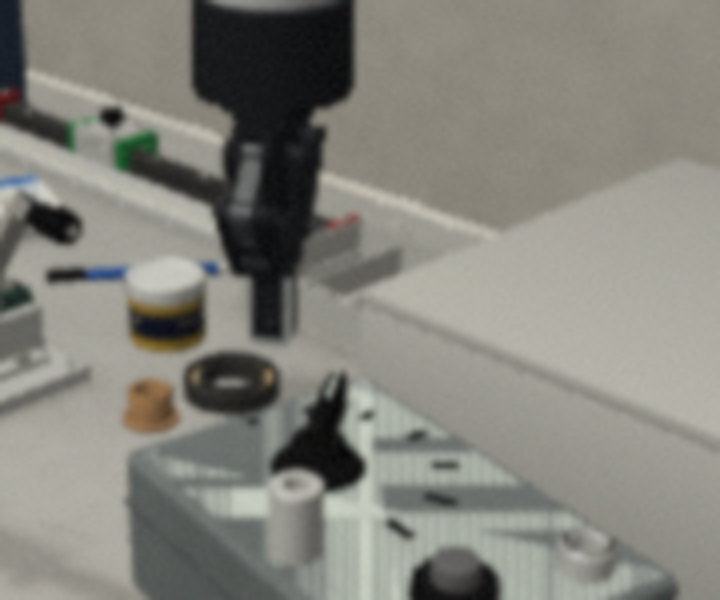

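The closed finger is at (288,205) in the full scene image, clear behind the lever. The lever nose is still near (305,214). Next I go down and push slowly.

Call:
carry_out([
  [0, 0, -0.02, 0, 0, 0, 0],
  [0, 0, -0.03, 0, 0, 0, 0],
  [0.006, -0.005, -0.03, 0, 0, 0, 0],
  [0.013, -0.011, -0.03, 0, 0, 0, 0],
  [0.017, -0.013, -0.03, 0, 0, -6, 0],
  [0.021, -0.016, -0.03, 0, 0, -12, 0],
  [0.025, -0.018, -0.03, 0, 0, -18, 0],
  [0.025, -0.018, -0.03, 0, 0, -18, 0],
])

```text
time: 3.0
tcp_pos: [561.2, -312.8, 101.7]
ee_rot: [180.0, 0.0, 120.5]
contact_force: [-0.8, 0.1, 1.0]
width: -0.003
grasp_force: 0.3
```

```bash
cat >> h.py <<'E'
def look(tag):
    s=bot.read_state();print(s["time"],s["tcp_pos"].round(1),s["ee_rot"].round(1),s["contact_force"].round(1))
    a=bot.camera("top")[150:240,300:440]; b=bot.camera("scene")[180:270,270:410]
    v=np.vstack([cv2.resize(x[:,:,::-1],(467,300),interpolation=cv2.INTER_CUBIC) for x in(a,b)])
    cv2.imwrite(f"pics/{tag}.png",v)
E
python3 -c "
from h import *
look('b1')
for t in(66,72,78,84,90,96,102,106,110):print(t,pose(t,0))"
```

```text
3.0 [ 561.2 -312.8  101.7] [180.    0.  120.5] [-0.8  0.1  1. ]
66 (array([ 560.6, -312.6]), 120.3)
72 (array([ 564.2, -315.6]), 114.3)
78 (array([ 567.5, -319.1]), 108.3)
84 (array([ 570.3, -322.9]), 102.3)
90 (array([ 572.8, -326.9]), 96.3)
96 (array([ 574.8, -331.2]), 90.3)
102 (array([ 576.4, -335.7]), 84.3)
106 (array([ 577.2, -338.8]), 80.3)
110 (array([ 577.7, -341.9]), 76.3)
```

View pics/b1.png

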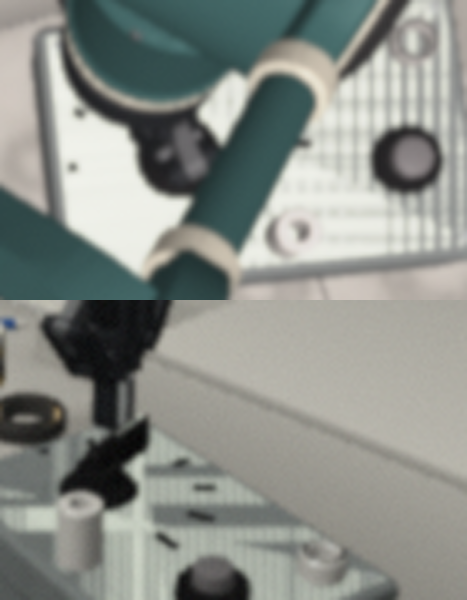

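Scene half: lever nose at about (313.5,217) in full-image pixels. Marks 4 to 7 are visible and the finger is behind the lever.

```bash
python3 - <<'E'
from h import *
for d in (48,60,66,75,90,105,120):
   b=np.radians(PSI+90-d);e=np.array([np.cos(b),np.sin(b)]);print(d,proj("scene",[*(A+50*e),115]).round(1),proj("scene",[*(A+50*e),93]).round(1))
E
```

```text
48 [305.1 212.2] [304.9 221.9]
60 [310.1 213. ] [309.9 222.7]
66 [312.5 213.6] [312.2 223.3]
75 [315.8 214.7] [315.5 224.5]
90 [320.6 217. ] [320.2 226.9]
105 [324.1 219.9] [323.6 229.8]
120 [326.  223.1] [325.5 233.2]
```

Call:
carry_out([
  [0.002, -0.002, 0, 0, 0, -3, 0],
  [0.004, -0.003, 0, 0, 0, -6, 0],
  [0.006, -0.005, 0, 0, 0, -9, 0],
  [0.007, -0.007, 0, 0, 0, -12, 0],
  [0.008, -0.008, 0, 0, 0, -14, 0],
  [0.008, -0.008, 0, 0, 0, -14, 0],
  [0.008, -0.008, 0, 0, 0, -14, 0],
])

```text
time: 3.98
tcp_pos: [568.6, -320.6, 101.5]
ee_rot: [180.0, 0.0, 106.5]
contact_force: [-0.1, 0.2, 0.9]
width: -0.002
grasp_force: 0.0
```

```bash
python3 -c "
from h import *
look('b2')"
```

```text
3.975 [ 568.6 -320.6  101.5] [180.    0.  106.5] [-0.1  0.2  0.9]
```

View pics/b2.png

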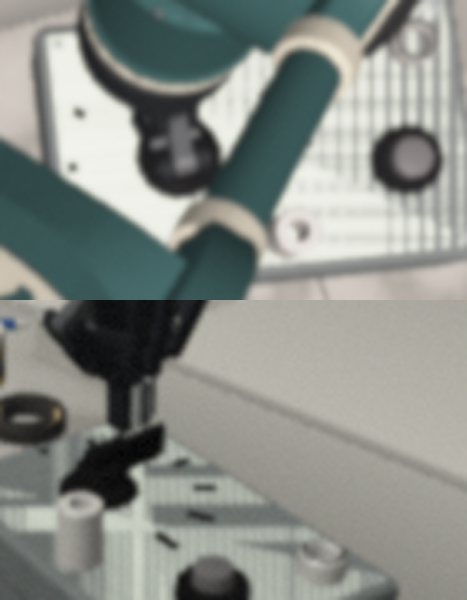

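The lever nose is at about (319,219.6), roughly 88–90°, and contact force is zero. It has clicked into speed four; I push on past the next crest at 105°.

Call:
carry_out([
  [0.003, -0.004, 0, 0, 0, -6, 0],
  [0.0045, -0.0065, 0, 0, 0, -10, 0],
  [0.0055, -0.009, 0, 0, 0, -13, 0],
  [0.0065, -0.011, 0, 0, 0, -16, 0],
  [0.0073, -0.013, 0, 0, 0, -19, 0],
  [0.008, -0.0155, 0, 0, 0, -22, 0],
  [0.0085, -0.017, 0, 0, 0, -24, 0],
  [0.0088, -0.0185, 0, 0, 0, -26, 0],
])

```text
time: 5.08
tcp_pos: [577.1, -338.6, 101.2]
ee_rot: [-180.0, -0.0, 80.4]
contact_force: [-0.1, 2.5, 1.0]
width: 0.002
grasp_force: 0.7
```

Call:
carry_out([
  [0.0003, -0.001, 0, 0, 0, -1, 0],
  [0.0003, -0.0015, 0, 0, 0, -2, 0],
  [0.0003, -0.0015, 0, 0, 0, -2, 0],
])

```text
time: 5.45
tcp_pos: [577.6, -340.7, 101.3]
ee_rot: [180.0, 0.0, 78.5]
contact_force: [-0.6, 0.4, -1.4]
width: 0.001
grasp_force: 0.2
```

```bash
python3 -c "
from h import *
look('b3')"
```

```text
5.45 [ 577.6 -340.7  101.3] [180.    0.   78.5] [-0.6  0.4 -1.4]
```

View pics/b3.png

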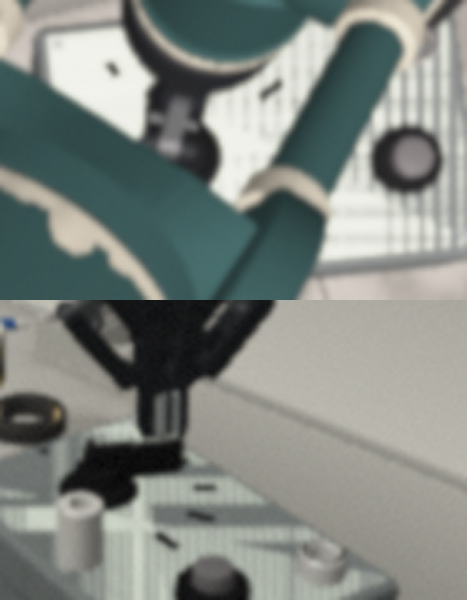

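Force fell from 2.5 N to 0.4 N and the nose is at about (325,223) in the full scene image, which is about 120°, speed five. I back off, go up, and move over the button.

Call:
carry_out([
  [-0.001, 0.008, 0, 0, 0, 0, 0],
  [-0.001, 0.008, 0.03, 0, 0, 0, 0],
  [-0.001, 0.008, 0.07, 0, 0, 0, 0],
  [-0.015, -0.03, 0.07, 0, 0, 0, 0],
  [-0.03, -0.07, 0.07, 0, 0, 0, 0],
  [-0.04, -0.11, 0.07, 0, 0, 0, 0],
  [-0.0468, -0.1284, 0.07, 0, 0, 0, 0],
  [-0.0468, -0.1284, 0.07, 0, 0, 0, 0],
])

```text
time: 6.55
tcp_pos: [530.2, -469.2, 171.1]
ee_rot: [-180.0, -0.0, 78.4]
contact_force: [1.3, 0.1, 0.6]
width: -0.002
grasp_force: 0.0
```

```bash
python3 -c "
from h import *
look('b4')"
```

```text
6.55 [ 530.2 -469.2  171.1] [-180.    -0.    78.4] [1.3 0.1 0.6]
```

View pics/b4.png

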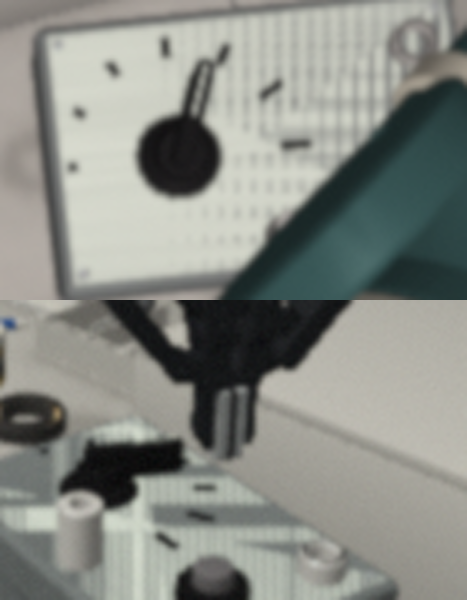

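Top half: the lever pointer runs from (193,120) to (207,65), which looks a little short of mark 5. I'll measure the angle numerically.

```bash
cat >> h.py <<'E'
def angle():
    g=cv2.cvtColor(bot.camera("top"),cv2.COLOR_RGB2GRAY)
    k=4;G=cv2.resize(g[150:230,320:400],None,fx=k,fy=k,interpolation=cv2.INTER_CUBIC)
    m=(G<85).astype(np.uint8)
    n,l,st,ce=cv2.connectedComponentsWithStats(m);i=1+np.argmax(st[1:,4])
    m=cv2.morphologyEx((l==i).astype(np.uint8),cv2.MORPH_CLOSE,np.ones((21,21)))
    ys,xs=np.nonzero(m);uv=np.c_[xs,ys]/k+[320-.375,150-.375]
    for z in (115,100):
        W=np.array([ray("top",p,z)[:2] for p in uv[::3]])-A
        r=np.hypot(*W.T);o=[]
        for lo,hi in((27,33),(33,39),(39,45),(45,50)):
            s=W[(r>lo)&(r<hi)].mean(0);o.append(round(PSI+90-np.degrees(np.arctan2(s[1],s[0])),1))
        print(z,"lever angle by radius",o,"rmax",r.max().round(1))
E
python3 -c "
from h import *
angle()
_c=bot.camera
bot.camera=lambda n:cv2.imread('pics/top0.png')[:,:,::-1].copy()
print('initial');angle()"
```

```text
115 lever angle by radius [np.float64(107.8), np.float64(105.2), np.float64(104.9), np.float64(nan)] rmax 44.4h.py:29: RuntimeWarning: Mean of empty slice.
  s=W[(r>lo)&(r<hi)].mean(0);o.append(round(PSI+90-np.degrees(np.arctan2(s[1],s[0])),1))
  ret = um.true_divide(
Traceback (most recent call last):
  File "h.py", line 26, in angle
    W=np.array([ray("top",p,z)[:2] for p in uv[::3]])-A
                ~~~^^^^^^^^^^^
  File "h.py", line 4, in ray
    p=bot.camera_params(n);K=np.array(p["K"]);T=np.array(p["world_to_cam"]);R=T[:3,:3];c=-R.T@T[:3,3]
ValueError: time passes only in moves, steps and waits
```

```bash
cat >> h.py <<'E'
def line(img=None):
    "pointer line: bright pixels enclosed by the dark lever; direction and ends on z=115"
    g=cv2.cvtColor(bot.camera("top") if img is None else img,cv2.COLOR_RGB2GRAY)
    k=6;G=cv2.resize(g[150:230,320:400],None,fx=k,fy=k,interpolation=cv2.INTER_CUBIC)
    c,h=cv2.findContours((G<110).astype(np.uint8),cv2.RETR_CCOMP,cv2.CHAIN_APPROX_NONE)
    i=max((j for j in range(len(c)) if h[0][j][3]<0),key=lambda j:cv2.contourArea(c[j]))
    inn=[j for j in range(len(c)) if h[0][j][3]==i]
    for j in inn:
        if cv2.contourArea(c[j])<60: continue
        m=np.zeros(G.shape,np.uint8);cv2.drawContours(m,c,j,1,-1);ys,xs=np.nonzero(m)
        W=np.array([ray("top",p,115)[:2] for p in np.c_[xs,ys]/k+[320-.42,150-.42]])
        u,s,v=np.linalg.svd(W-W.mean(0),full_matrices=False);d=v[0]*np.sign(v[0]@(W.mean(0)-A))
        q=(W-A)@d; print("line dir",round(PSI+90-np.degrees(np.arctan2(d[1],d[0])),1),"r",q.min().round(1),q.max().round(1),"offset",((W.mean(0)-A)@[d[1],-d[0]]).round(1),"area",len(xs)/k/k)
E
python3 -c "
from h import *
line(); line(cv2.imread('pics/top0.png')[:,:,::-1].copy())"
```

```text
line dir 110.6 r 19.2 46.3 offset -0.6 area 31.0
line dir 48.5 r 20.4 30.6 offset -0.6 area 8.75
line dir 47.9 r 35.1 43.4 offset -0.6 area 6.361111111111111
```

Both pictures agree: the pointer passes through the axis, but the lever rests at about 110.6°, 9° short of five. I go back behind it and nudge it to about 118°.

Call:
carry_out([
  [0.02, 0.05, 0, 0, 0, -4, 0],
  [0.04, 0.1, 0, 0, 0, -6, 0],
  [0.0493, 0.1327, 0, 0, 0, -6, 0],
  [0.0493, 0.1327, -0.02, 0, 0, -6, 0],
  [0.0493, 0.1327, -0.06, 0, 0, -6, 0],
  [0.0493, 0.1327, -0.07, 0, 0, -6, 0],
  [0.049, 0.129, -0.07, 0, 0, -7, 0],
  [0.0485, 0.127, -0.07, 0, 0, -8, 0],
])

```text
time: 7.75
tcp_pos: [580.0, -342.8, 102.7]
ee_rot: [179.9, 0.0, 70.4]
contact_force: [-0.2, 1.2, 1.1]
width: -0.001
grasp_force: 0.3
```

Call:
carry_out([
  [-0.0003, -0.0015, 0, 0, 0, 0, 0],
  [-0.0006, -0.003, 0, 0, 0, -1, 0],
  [-0.0008, -0.0045, 0, 0, 0, -1, 0],
  [-0.001, -0.0057, 0, 0, 0, -1, 0],
  [-0.001, -0.0057, 0, 0, 0, -1, 0],
])

```text
time: 8.38
tcp_pos: [578.2, -347.5, 101.3]
ee_rot: [-180.0, 0.0, 69.5]
contact_force: [-0.3, 0.2, -0.3]
width: -0.004
grasp_force: 0.0
```

Call:
carry_out([
  [0.003, 0.008, 0, 0, 0, 0, 0],
  [0.003, 0.008, 0.03, 0, 0, 0, 0],
  [0.003, 0.008, 0.07, 0, 0, 0, 0],
  [-0.01, -0.03, 0.07, 0, 0, 0, 0],
  [-0.03, -0.07, 0.07, 0, 0, 0, 0],
  [-0.04, -0.11, 0.07, 0, 0, 0, 0],
  [-0.0475, -0.1213, 0.07, 0, 0, 0, 0],
  [-0.0475, -0.1213, 0.07, 0, 0, 0, 0],
])

```text
time: 9.38
tcp_pos: [530.3, -468.6, 170.9]
ee_rot: [-180.0, -0.0, 69.4]
contact_force: [0.9, 0.6, 0.0]
width: 0.0
grasp_force: 0.0
```

```bash
python3 -c "
from h import *
s=bot.read_state();print(s['tcp_pos'],s['time'])
line()"
```

```text
[ 530.33710223 -468.6178801   170.94259034] 9.375
line dir 120.0 r 19.9 45.8 offset -0.6 area 29.333333333333332
```

The lever now rests at 120.0°, speed five. Next I press the button.

Call:
carry_out([
  [0, 0, -0.03, 0, 0, 0, 0],
  [0, 0, -0.055, 0, 0, 0, 0],
  [0, 0, -0.062, 0, 0, 0, 0],
  [0, 0, -0.066, 0, 0, 0, 0],
  [0, 0, -0.069, 0, 0, 0, 0],
  [0, 0, -0.071, 0, 0, 0, 0],
  [0, 0, -0.072, 0, 0, 0, 0],
  [0, 0, -0.072, 0, 0, 0, 0],
])

```text
time: 10.42
tcp_pos: [531.7, -468.8, 101.1]
ee_rot: [179.9, -0.0, 69.5]
contact_force: [0.5, 3.8, 6.6]
width: -0.002
grasp_force: 3.4
```

Call:
carry_out([
  [0, 0, -0.001, 0, 0, 0, 0],
  [0, 0, -0.0015, 0, 0, 0, 0],
  [0, 0, -0.0015, 0, 0, 0, 0],
])

```text
time: 10.8
tcp_pos: [531.8, -468.9, 101.0]
ee_rot: [179.9, -0.0, 69.5]
contact_force: [-2.1, 5.8, 10.4]
width: 0.001
grasp_force: 6.1
```

The tool stopped at z = 101 mm while the force rose to 10 N, so the button is fully down. Now I lift off.

Call:
carry_out([
  [0, 0, 0.005, 0, 0, 0, 0],
  [0, 0, 0.02, 0, 0, 0, 0],
  [0, 0, 0.06, 0, 0, 0, 0],
  [0, 0, 0.1, 0, 0, 0, 0],
  [0, 0, 0.1, 0, 0, 0, 0],
  [0, 0, 0.1, 0, 0, 0, 0],
])

```text
time: 11.55
tcp_pos: [530.3, -468.9, 197.5]
ee_rot: [-180.0, 0.0, 69.5]
contact_force: [-0.1, 0.7, -0.3]
width: -0.001
grasp_force: 0.0
```

```bash
python3 -c "
from h import *
s=bot.read_state();print(s['tcp_pos'],s['contact_force'])
line(); print(bot.finish_job())"
```

```text
[ 530.31449487 -468.91627862  197.54160219] [-0.12872115  0.74856089 -0.34452821]
line dir 119.9 r 19.9 45.8 offset -0.5 area 28.916666666666668
the job is handed in; nothing more can be done
None
```

The selector rests at speed five (pointer measured at 119.9°, mark five is at 120°), the start button was pressed to its stop and the finger lifted clear, and the job is handed in; no verdict was returned, and I didn't check the button's return or the bystanders in a final picture.

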